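Dispense one pendant blank and nudge it into the tray

ROBOT

A 6-joint arm with a two-finger parallel gripper is mounted at the origin on the work surface; the furniture and walls round the work are solid. World frame = base frame: x ahead of the robot, y to its left, z up, the work surface at z = 0. Lengths are in mm, angles in rad, forces in N, time in s.
With the tool pointing down it reaches from about 225 to 875 mm from the base axis. Payload 3.4 kg.
Tool frame: the origin (TCP) lies between the finger pads; the fingertips stand 22 mm ahead of it and the grasp point (between the pads) lies 3 mm ahead of it (robot.tip_extent is the distance from the TCP to the fingertips, in mm); z points along the fingers, y is the direction in which the jaws open and shut (so a half turn about z gives the same grasp; the last joint's range is limited). The gripper opens to 85 mm and grips with 20 to 120 N. Pads are 22 mm wide; open, the fingers measure 114 mm over their backs; the gripper's body (76 mm by 85 mm) begins 54 mm behind the grasp point. The pads swing forward as they close: fully open they stand 13 mm farther back than shut.
Start: joints at [-1.229, 0.276, 1.505, -0, 1.361, -0.121], TCP at [256.716, -514.548, 227.428] pointing down, gripper open.
Joint ranges: [-2.89, 2.89], [-0.75, 2.08], [0.22, 2.7], [-1.18, 4.32], [0.11, 2.71], [-2.7, 2.7]. Speed limits (rad/s): [2.57, 2.57, 3.14, 3.14, 3.14, 3.14].

INTERFACE

Orientations are given as a 3x3 rotation matrix whose columns are the frame's x, y, z axes.
In Python, from station import robot, optics gives the robot as it stands. The module is installed in compiled form; this text tells all that it offers.
- The arm moves only by the tool drive_tool, never from a script. Its argument "deltas" is a list that holds one entry, the list of rows, each a list of 7 numbers: the shift along the tool's x, y, z in cm, then the turn, a rotation vector about the tool's x, y, z in rad, then the finger opening in cm, from 0 to 8.54. In form: [[[x, y, z, wx, wy, wz, hand], ...]]. A call has 1 to 20 rows; each row is the pose to reach, as a shift and turn from the pose commanded when the call began, along the tool's axes at that moment; what a row does not reach only later rows make up. A row lasts 1/12 s, in which the tool goes at most 41.7 mm and 7.16 degrees, less where a joint would pass 70% of its speed; a pose out of reach is approached as far as the arm can. A call with a gripper value outside its range is refused whole. The fingers move at their own pace and stop on an object; "grip_force" is the grip in N (left out, the last holds). Time passes only in rows, so rows that repeat a pose let the fingers close. It gives the time, the measured TCP pose, the force and the opening at its end, in the units of the state.
- robot.read_state(): the state, without advancing time (a new reading comes with each control period).
- optics.camera(name): name is "scene" or "top"; returns the picture (420x560x3 uint8, red, green, blue); there is no depth.
- optics.camera_model(name): a dict with "intrinsics" (3x3 intrinsics, pixels), "camera_from_world" (4x4, takes a point from world to camera coordinates). Camera axes: x right, y up, looking along -z (the intrinsics and any distortion apply to the point x, -y, -z); pixel columns grow to the right and rows downward; lengths in mm; the calibration is good to about 2 mm. A picture is of the moment at which its call begins. camera_model takes no time and is no camera call.
- robot.job_done(): hands the job in, once; it reports no verdict.
The state is a dict: "time": time; "q": joint angles; "joint_velocities": joint speeds; "joint_torque": joint torques, N m; "position": TCP position; "ee_rot": TCP orientation; "ft_force": force on the tool from outside, world axes, zero at the start; "torque": the same for the moment, N m; "gripper_width": finger opening in mm.
Only numpy, scipy, OpenCV 4.12 (cv2) and the standard library are available. Lean on these libraries where they do the work, as an engineer would, in place of code of your own. Each camera call takes 0.05 s, during which the arm holds its last target. There are 200 camera calls.

TASK

Press the dispenser's plunger fully down once and let it come back up, so that a single wooden pendant blank is pushed out onto the dispenser's front deck. Then nudge that blank sideways along the deck with a fingertip until it drops off the end and lies flat in the square plywood tray. Do not pinch or lift any blank, eject no second one, leave the other things where they are, and finish clear of everything.

Things in the scene. Friction and masses are not known exactly. Their poses are not given: they have to be found in the camera images.
- dispenser: Fixed dispenser. Origin on the table under the magazine's middle; x runs from the front deck (-x) to the plunger (+x), y left, z up. Square magazine within 26 mm of the origin in x and y, walls to z 64 mm, holds four blanks stacked to z 68 mm. Behind it a grey housing, 51 mm wide, 58 mm high, to x = 90 mm, carries the plunger. In front lies the deck (see point apron).
- plunger (a joint): plunger travel: 0 = up (rest), 0.020 m = fully down at a stop. Moves straight down; spring 3 N at first, 6.5 N at the bottom, a few N more if pressed fast; rises by itself in under 1 s when let go. Going down, it drives a blade that pushes the lowest blank 50 mm towards -x onto the deck; when it rises the next blank drops to the bottom. A second press would eject a second blank.
- plunger_top (a point): centre of the top of the plunger's round black cap (36 mm across, 10 mm thick); 90 mm above the table at rest, 58 mm behind (+x) the magazine's middle.
- apron (a point): middle of the deck's top, where the ejected blank comes to lie (centre within about 8 mm); 20 mm above the table, 50 mm in front (-x) of the magazine's middle; axes as the dispenser's. The deck is a lane along y, 50 mm wide between magazine and a 5 mm high front lip; its ends, 35 mm to either side (+y, -y) of this point, are open.
- blank_1: the lowest blank of the stack at the start: square light wooden tile, 40 x 40 x 12 mm, about 20 g, with a small brass eyelet in one corner. Origin: centre of its underside; edges along its x and y, z up.
- blank_2: second blank from the bottom, same size; drops to the bottom of the magazine after the press and has to stay there.
- blank_4: topmost blank of the stack, same size; stays in the magazine.
- tray: fixed square plywood tray, 98 mm (x) x 108 mm (y) x 12 mm high, walls and floor 4 mm. Origin: centre of underside; axes parallel to the dispenser's. Stands at one end of the deck, left (+y) or right (-y), differing by scene, centre 81 mm from the lane's middle, near wall tucked under the deck's end; a blank pushed past that end drops 16 mm onto its floor.
- jar_lid: bystander: loose round white screw lid, 55 mm across, 9 mm high, lying at the deck's other end, centre 81 mm from the middle of the lane. Origin: centre of its underside.
- spool_blue: bystander: upright spool of blue thread, 51 mm across, 60 mm high, left of the plunger housing. Origin: centre of its underside.
- cream_jar: bystander: loose low white jar, about 50 mm across and 24 mm high, right of the plunger housing. Origin: centre of its underside.
There are look-alikes about, which are no part of the job. Of the things that look like the tray, the larger one is meant. Leave any turquoise look-alike of the dispenser alone.

How it is judged:
By the outcome, as a careful person would: the job done as asked, in the order asked, and still so for the second after the job is handed in, with the robot touching nothing.
It also fails if it takes over 38 s, if anything falls off the work surface, if the arm or the gripper's body presses on something with over 40 N, if the wrist force passes 120 N, or if a joint passes its speed limit or range.

## Working session

There is one attempt and no reset: what is moved stays moved. The work goes in short steps, Python scripts to look and compute and a tool call to move; the robot and the scene stay as the last step left them, time stands still between calls to the robot, and variables do not carry over. Pictures are saved under pics/ and viewed, and the job is handed in when it is done.

Besides the shell and the picture viewer there is one more tool, called after "Call:" as name([rows], argument=value, ...), one row to a line, values as JSON. drive_tool: Moves the arm, as the interface text tells. Its arguments: {"type":"object","properties":{"deltas":{"type":"array","items":{"type":"array","items":{"type":"array","items":{"type":"number"}}}},"grip_force":{"type":"number"}},"required":["deltas"]}

```bash
mkdir -p pics; cat > h.py <<'E'
import numpy as np, cv2
from station import robot, optics
def shot(n,f):
    im=optics.camera(n); cv2.imwrite('pics/'+f,im[:,:,::-1]); return im
def ray(n,u,v):
    m=optics.camera_model(n); K=np.array(m['intrinsics']); T=np.array(m['camera_from_world'])
    d=np.linalg.inv(K)@[u,v,1]; d=np.array([d[0],-d[1],-d[2]]); R=T[:3,:3]
    return -R.T@T[:3,3], R.T@d
def onz(n,u,v,z):
    c,d=ray(n,u,v); return (c+d*(z-c[2])/d[2]).round(1)
def px(n,p):
    m=optics.camera_model(n); K=np.array(m['intrinsics']); T=np.array(m['camera_from_world'])
    q=T[:3,:3]@p+T[:3,3]; q=K@[q[0],-q[1],-q[2]]; return (q[:2]/q[2]).round(1)
E
python3 - <<'E'
from h import *
for n in('scene','top'):
    shot(n,n+'0.png'); m=optics.camera_model(n); print(m, ray(n,280,210))
print(robot.read_state())
E
```

```text
{'intrinsics': array([[499.24534607,   0.        , 281.42641022],
       [  0.        , 499.24534607, 211.57238386],
       [  0.        ,   0.        ,   1.        ]]), 'camera_from_world': array([[-6.11639249e-01, -7.91136465e-01, -7.23492108e-04,
         2.63992572e+02],
       [ 5.68461109e-01, -4.40121307e-01,  6.95086471e-01,
        -3.96033290e+02],
       [-5.50226678e-01,  4.24730890e-01,  7.18925778e-01,
        -7.74081713e+02],
       [ 0.00000000e+00,  0.00000000e+00,  0.00000000e+00,
         1.00000000e+00]])} (array([-39.32266764, 363.32787547, 831.97567595]), array([ 0.55376459, -0.42385668, -0.71673452]))
{'intrinsics': array([[428.5163801 ,   0.        , 278.30679234],
       [  0.        , 428.5163801 , 200.68749095],
       [  0.        ,   0.        ,   1.        ]]), 'camera_from_world': array([[-2.54518222e-02, -9.99483797e-01, -1.96047183e-02,
        -5.31192992e+01],
       [ 9.82921050e-01, -2.85958823e-02,  1.81792420e-01,
        -5.24723887e+02],
       [-1.82259193e-01, -1.46429419e-02,  9.83141481e-01,
        -1.00377134e+03],
       [ 0.00000000e+
[... 265 characters left out ...]
      1.36069571e+00, -1.20962849e-01]), 'joint_velocities': array([ 0.00058628, -0.0014463 , -0.00418975, -0.00128058,  0.00074452,
       -0.00038548]), 'joint_torque': array([ 7.87981025e-04, -4.17697299e+01, -2.46405619e+01, -3.15589814e-04,
        5.81047585e-03,  1.58829067e-05]), 'position': array([ 256.53403953, -514.09141129,  226.62139715]), 'ee_rot': array([[ 8.94833492e-01,  4.46399714e-01, -5.62710952e-04],
       [ 4.46400031e-01, -8.94832184e-01,  1.54090479e-03],
       [ 1.84327588e-04, -1.63004740e-03, -9.99998654e-01]]), 'ft_force': array([ 0.39297752, -0.42288379,  1.02800312]), 'torque': array([ 0.01490982, -0.07388552,  0.02989311]), 'gripper_width': 85.30825744401828}
```

```bash
ls pics
```

```text
scene0.png
top0.png
```

View pics/scene0.png

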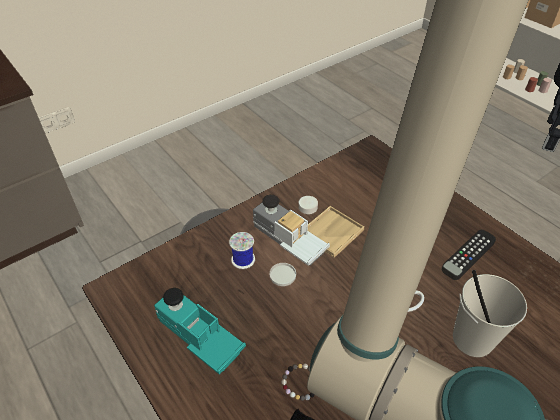

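View pics/top0.png

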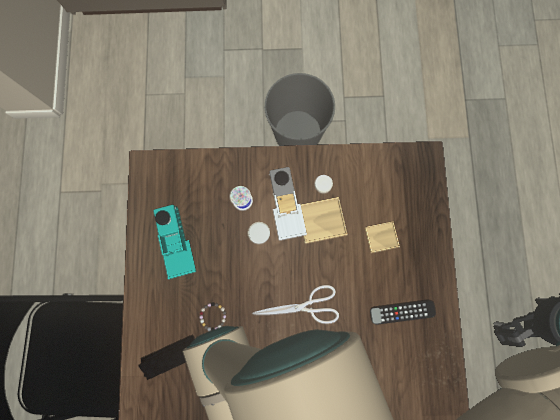

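The real dispenser is the grey and white one at top (282,180)–(290,222). The turquoise look-alike is at (172,240). The tray is the larger plywood square at (324,220), on the right (-y), and the small one at (382,237) is the look-alike. The lid is at (259,232), the spool at (241,198) and the cream jar at (324,184). I'll check this in a close crop.

```bash
python3 - <<'E'
import cv2
a=cv2.imread('pics/top0.png')[150:260,220:360]; b=cv2.imread('pics/scene0.png')[180:290,230:370]
cv2.imwrite('pics/crop0.png',cv2.resize(cv2.vconcat([a[:,:],b])[:110],None,fx=5.5,fy=5.4,interpolation=cv2.INTER_CUBIC))
cv2.imwrite('pics/crop1.png',cv2.resize(b,None,fx=5.5,fy=5.4,interpolation=cv2.INTER_CUBIC))
E
```

```text
(no output)
```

View pics/crop0.png

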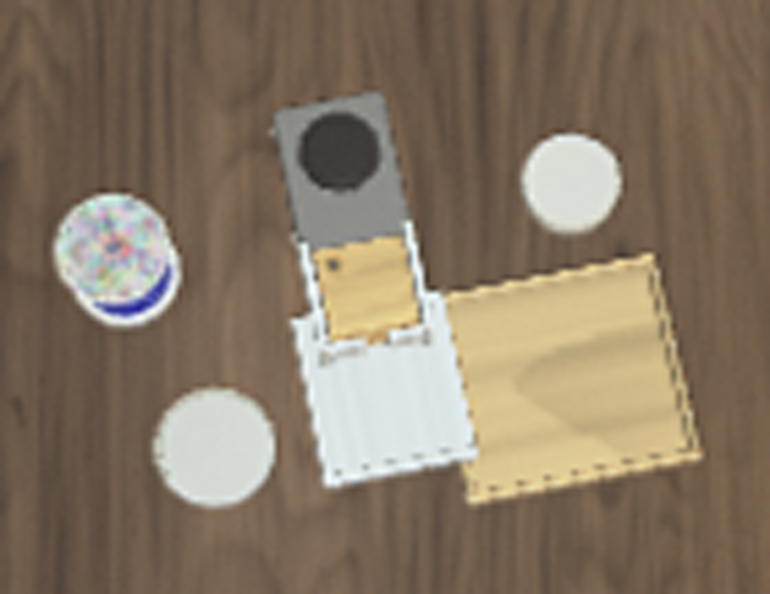

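View pics/crop1.png

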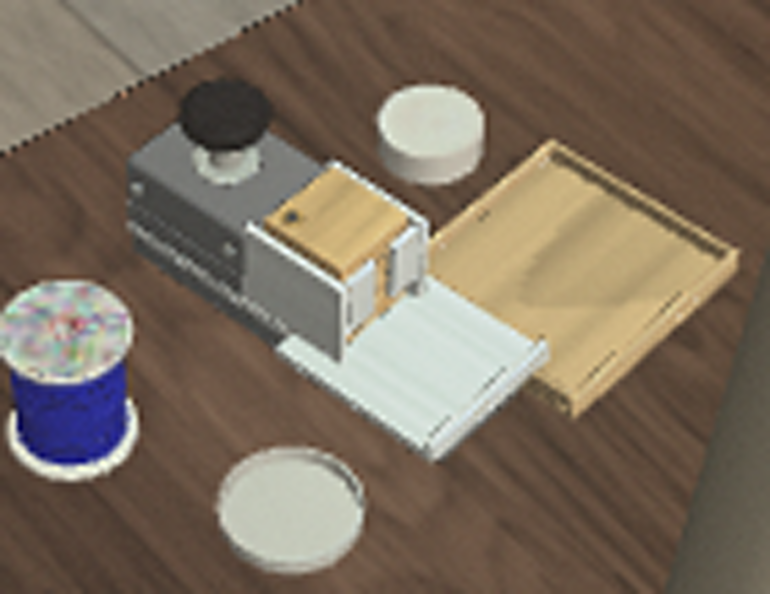

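```bash
python3 - <<'E'
from h import *
c0=lambda x,y,z:onz('top',220+x/5.5-.4,150+y/5.4-.4,z)
c1=lambda x,y,z:onz('scene',230+x/5.5-.4,180+y/5.4-.4,z)
for n,f,x,y,z in [('cap',c0,339,150,90),('cap',c1,226,112,90),('b4',c0,368,287,68),('b4',c1,340,220,68),
 ('deckFL',c0,328,487,25),('deckFR',c0,475,458,25),('deckFL',c1,432,455,25),('deckFR',c1,548,348,25),
 ('trayBR',c0,655,257,12),('trayFR',c0,700,458,12),('trayFL',c0,470,502,12),('trayBR',c1,552,143,12),('trayFR',c1,738,256,12),
 ('spool',c0,113,247,60),('jar',c0,572,183,24),('lid',c0,215,447,9),('housBL',c0,275,115,58),('housBR',c0,380,93,58)]:
    print(n,f(x,y,z))
E
```

```text
cap [571.3 -76.4  90. ]
cap [568.6 -77.3  90. ]
b4 [513.7 -87.3  68. ]
b4 [512.4 -88.9  68. ]
deckFL [429.2 -66.9  25. ]
deckFR [ 440.7 -133.1   25. ]
deckFL [427.4 -65.7  25. ]
deckFR [ 440.8 -134.9   25. ]
trayBR [ 534.2 -220.1   12. ]
trayFR [ 439.2 -235.6   12. ]
trayFL [ 421.7 -130.8   12. ]
trayBR [ 533.6 -220.5   12. ]
trayFR [ 438.7 -236.4   12. ]
spool [536.7  24.9  60. ]
jar [ 568.2 -182.4   24. ]
lid [450.7 -15.5   9. ]
housBL [596.3 -48.   58. ]
housBR [605.2 -95.3  58. ]
```

The crop confirms the choice, and the two views agree. Dispenser yaw is about 10°, the cap is at about (570,-77) and the apron at about (464,-96). The tray is on the -y side. I'll close the gripper, align it and go above the cap.

Call:
drive_tool([
  [[1,-0.5,0,0,0,0.02,0],[3.5,-1.9,0.5,0,0,0.05,0],[7,-3.7,1,0,0,0.08,0],[10.5,-5.6,1.5,0,0,0.11,0],[14,-7.4,2,0,0,0.14,0],[17.5,-9.3,2.5,0,0,0.17,0],[21,-11.1,3,0,0,0.2,0],[24.5,-13,3.5,0,0,0.22,0],[28,-14.9,4,0,0,0.24,0],[31.5,-16.7,4.5,0,0,0.26,0],[35,-18.6,5,0,0,0.288,0],[38.5,-20.4,5.5,0,0,0.288,0],[42,-22.3,6,0,0,0.288,0],[45,-23.9,6,0,0,0.288,0],[47,-25,6,0,0,0.288,0],[47.5,-25.2,6,0,0,0.288,0],[47.5,-25.2,6,0,0,0.288,0],[47.5,-25.2,6,0,0,0.288,0]],
], grip_force=20)

```text
time: 1.6
position: [568.6, -77.4, 167.0]
ee_rot: [[0.985, 0.175, -0.002], [0.175, -0.985, -0.001], [-0.002, 0.0, -1.0]]
ft_force: [-0.0, -0.6, 0.5]
gripper_width: -0.1
```

```bash
python3 - <<'E'
from h import *
a=shot('scene','s1.png'); b=shot('top','t1.png')
cv2.imwrite('pics/c1.png',cv2.resize(cv2.hconcat([a[130:290,220:360],b[130:290,220:360]])[:,:,::-1],None,fx=2.8,fy=2.8,interpolation=cv2.INTER_CUBIC))
p=robot.read_state()['position']; print(p,px('scene',p+[0,0,-22]),px('top',p+[0,0,-22]))
E
```

```text
[568.32181191 -78.1418386  167.28262647] [270.7 180.9] [281.7 172.9]
```

View pics/c1.png

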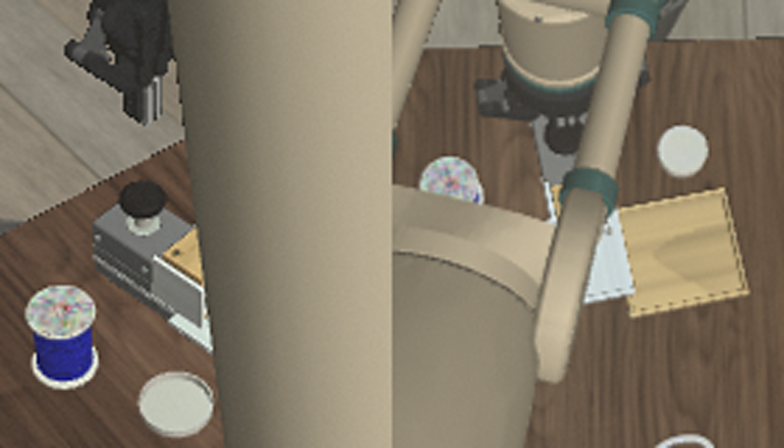

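Call:
drive_tool([
  [[0,0,0.8,0,0,0,0],[0,0,2,0,0,0,0],[0,0,3.2,0,0,0,0],[0,0,4.2,0,0,0,0],[0,0,4.8,0,0,0,0],[0,0,5.2,0,0,0,0],[0,0,5.5,0,0,0,0],[0,0,5.8,0,0,0,0],[0,0,6.1,0,0,0,0],[0,0,6.4,0,0,0,0],[0,0,6.4,0,0,0,0],[0,0,6.4,0,0,0,0]],
])

```text
time: 2.7
position: [569.3, -76.9, 103.4]
ee_rot: [[0.985, 0.174, 0.0], [0.174, -0.985, -0.0], [0.0, 0.0, -1.0]]
ft_force: [-0.1, -0.7, -0.4]
gripper_width: 0.2
```

```bash
python3 -c "
from h import *
print(robot.tip_extent, robot.read_state()['ft_force'])"
```

```text
22.0 [-0.05226702 -0.67935837 -0.40609343]
```

```bash
python3 - <<'E'
from h import *
a=shot('scene','s2.png'); b=shot('top','t2.png')
cv2.imwrite('pics/c2.png',cv2.resize(cv2.hconcat([a[150:270,220:320],b[130:250,220:320]])[:,:,::-1],None,fx=4,fy=4,interpolation=cv2.INTER_CUBIC))
s=robot.read_state();p=s['position']; print(p,s['ft_force'],px('scene',p+[0,0,-22]),px('scene',p))
E
```

```text
[569.44958108 -76.98474379 103.64387375] [ 0.1617389  -0.70855547 -0.56480115] [270.4 203. ] [270.2 195.5]
```

View pics/c2.png

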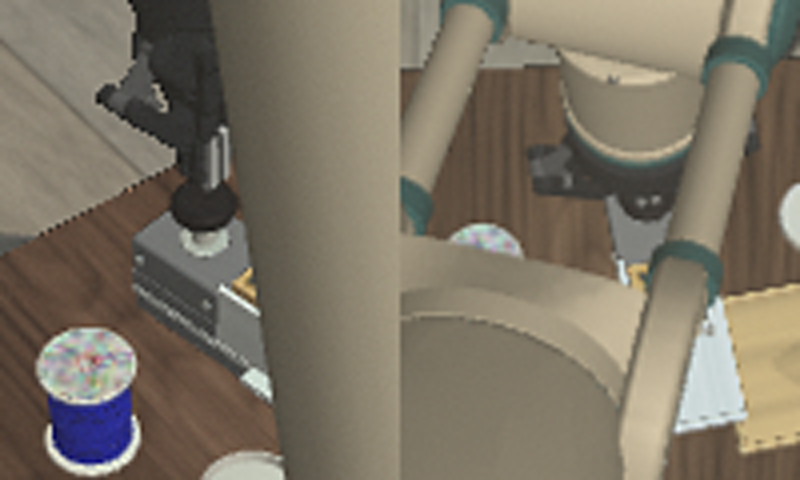

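Call:
drive_tool([
  [[0,0,0.3,0,0,0,0],[0,0,0.6,0,0,0,0],[0,0,0.9,0,0,0,0],[0,0,1.1,0,0,0,0],[0,0,1.1,0,0,0,0]],
])

```text
time: 3.22
position: [568.7, -76.9, 91.7]
ee_rot: [[0.985, 0.174, -0.001], [0.174, -0.985, 0.0], [-0.001, -0.0, -1.0]]
ft_force: [-0.2, 0.5, -0.2]
gripper_width: -0.1
```

```bash
python3 - <<'E'
from h import *
a=shot('scene','s3.png')
cv2.imwrite('pics/c3.png',cv2.resize(a[160:240,240:320][:,:,::-1],None,fx=7,fy=7,interpolation=cv2.INTER_CUBIC))
s=robot.read_state();p=s['position']; print(p,s['ft_force'],px('scene',p+[0,0,-22]),px('scene',p),px('scene',np.array([570,-76.8,90])))
E
```

```text
[568.95826424 -76.9359708   91.93960662] [ 0.19712611 -0.2525462   0.77205227] [270.6 207. ] [270.4 199.6] [270.1 200.1]
```

View pics/c3.png

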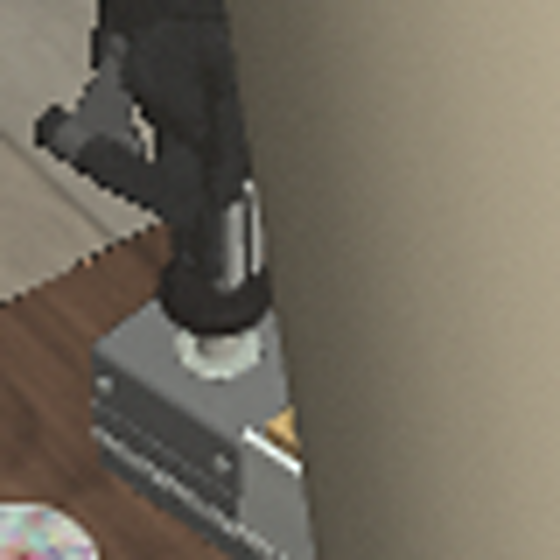

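Call:
drive_tool([
  [[0,0,0.2,0,0,0,0],[0,0,0.4,0,0,0,0],[0,0,0.6,0,0,0,0],[0,0,0.6,0,0,0,0]],
])

```text
time: 3.6
position: [569.3, -77.0, 86.2]
ee_rot: [[0.985, 0.174, 0.0], [0.174, -0.985, -0.0], [0.0, 0.0, -1.0]]
ft_force: [-0.1, -0.3, 0.2]
gripper_width: -0.1
```

Call:
drive_tool([
  [[0,0,0.2,0,0,0,0],[0,0,0.4,0,0,0,0],[0,0,0.6,0,0,0,0],[0,0,0.6,0,0,0,0]],
])

```text
time: 3.93
position: [569.4, -77.1, 80.8]
ee_rot: [[0.985, 0.174, 0.001], [0.174, -0.985, -0.0], [0.001, 0.0, -1.0]]
ft_force: [-1.0, 0.8, 3.2]
gripper_width: -0.0
```

```bash
python3 - <<'E'
from h import *
a=shot('scene','s4.png'); b=shot('top','t4.png')
cv2.imwrite('pics/c4.png',cv2.resize(cv2.hconcat([a[160:240,240:320],b[150:230,240:320]])[:,:,::-1],None,fx=5,fy=5,interpolation=cv2.INTER_CUBIC))
s=robot.read_state();p=s['position']; print(p,s['ft_force'],s['torque'])
E
```

```text
[569.37436836 -77.0433759   80.73056041] [-0.77200266  0.33667839  3.61531607] [0.03551893 0.10760132 0.00785826]
```

View pics/c4.png

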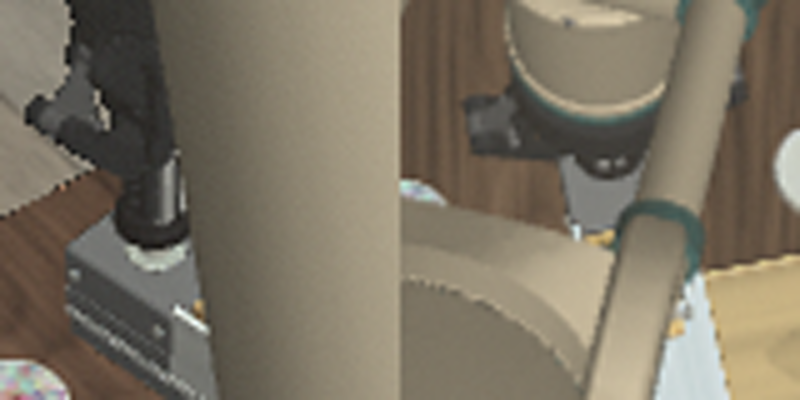

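Call:
drive_tool([
  [[0,0,0.2,0,0,0,0],[0,0,0.4,0,0,0,0],[0,0,0.6,0,0,0,0],[0,0,0.8,0,0,0,0],[0,0,0.8,0,0,0,0]],
])

```text
time: 4.45
position: [569.4, -77.1, 72.8]
ee_rot: [[0.985, 0.174, 0.001], [0.174, -0.985, -0.0], [0.001, 0.0, -1.0]]
ft_force: [-0.8, 0.2, 4.6]
gripper_width: -0.3
```

Call:
drive_tool([
  [[0,0,0.2,0,0,0,0],[0,0,0.4,0,0,0,0],[0,0,0.6,0,0,0,0],[0,0,0.6,0,0,0,0]],
])

```text
time: 4.78
position: [569.4, -77.1, 66.8]
ee_rot: [[0.985, 0.174, 0.001], [0.174, -0.985, -0.0], [0.001, 0.0, -1.0]]
ft_force: [-1.5, 0.2, 5.8]
gripper_width: 0.2
```

Call:
drive_tool([
  [[0,0,0.2,0,0,0,0],[0,0,0.4,0,0,0,0],[0,0,0.4,0,0,0,0]],
])

```text
time: 5.03
position: [569.5, -77.1, 66.0]
ee_rot: [[0.985, 0.174, 0.002], [0.174, -0.985, -0.001], [0.001, 0.001, -1.0]]
ft_force: [-5.7, 2.0, 23.5]
gripper_width: 0.1
```

The stop is reached: 23 N after about 20 mm of travel. The real tip sits at about TCP z + 4 mm. I'll release and move over to the deck's left end.

Call:
drive_tool([
  [[0,0,-0.8,0,0,0,0],[0,0,-2.5,0,0,0,0],[0,0,-4.5,0,0,0,0],[0,0,-6.5,0,0,0,0],[0,0,-8,0,0,0,0],[-1,-0.5,-8,0,0,0,0],[-3,-1.5,-8,0,0,0,0],[-5,-2.5,-8,0,0,0,0],[-7,-3.5,-8,0,0,0,0],[-9,-4.5,-8,0,0,0,0],[-10.3,-5.2,-8,0,0,0,0],[-10.8,-5.4,-8,0,0,0,0],[-10.8,-5.4,-8,0,0,0,0],[-10.8,-5.4,-8,0,0,0,0]],
])

```text
time: 6.2
position: [453.7, -42.7, 142.1]
ee_rot: [[0.985, 0.174, 0.001], [0.174, -0.985, -0.0], [0.0, 0.0, -1.0]]
ft_force: [-0.6, -0.1, 0.4]
gripper_width: -0.4
```

```bash
python3 - <<'E'
from h import *
a=shot('scene','s5.png'); b=shot('top','t5.png')
cv2.imwrite('pics/c5.png',cv2.resize(cv2.hconcat([a[170:290,230:360],b[150:270,220:350]])[:,:,::-1],None,fx=3,fy=3,interpolation=cv2.INTER_CUBIC))
s=robot.read_state();p=s['position']; print(p,s['ft_force'],px('scene',p),px('top',p))
E
```

```text
[454.60967515 -42.98113059 142.27126876] [0.50084699 0.27160816 0.46321518] [292.  222.1] [267.2 223.7]
```

View pics/c5.png

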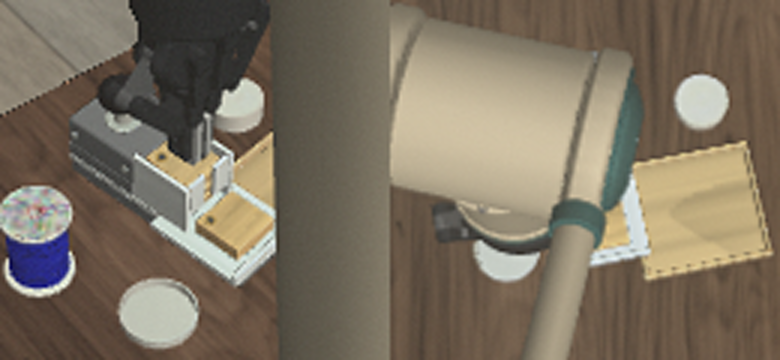

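```bash
python3 - <<'E'
from h import *
a=cv2.imread('pics/s5.png')
cv2.imwrite('pics/c6.png',cv2.resize(a[195:275,250:330],None,fx=7.5,fy=7.5,interpolation=cv2.INTER_CUBIC))
E
```

```text
(no output)
```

View pics/c6.png

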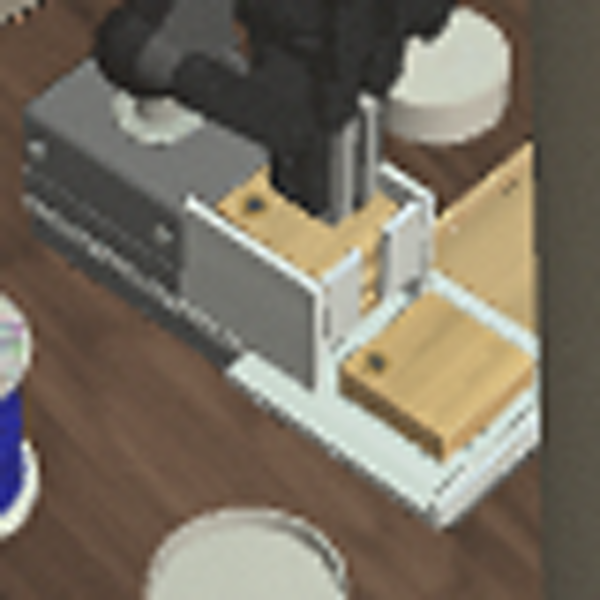

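```bash
python3 - <<'E'
from h import *
o=np.array([512.9,-86.9]);t=np.radians(10);X=np.array([np.cos(t),np.sin(t)]);Y=np.array([-X[1],X[0]])
for x,y in [(342,372),(440,292),(445,435),(533,358)]:
    p=onz('scene',250+x/7.5-.4,195+y/7.5-.4,32)[:2]-o; print((p@X).round(1),(p@Y).round(1))
p=onz('scene',250+230/7.5-.4,195+368/7.5-.4,20)[:2]-o; print('deckLback',p@X,p@Y)
p=onz('scene',250+435/7.5-.4,195+512/7.5-.4,25)[:2]-o; print('deckLfront',p@X,p@Y)
E
```

```text
-30.1 18.5
-31.2 -22.7
-66.1 16.5
-66.4 -21.4
deckLback 0.8819993480531335 30.916534041674762
deckLfront -77.99965912500541 34.46814727227087
```

Call:
drive_tool([
  [[0,0,1,0,0,0,0],[0,0,3,0,0,0,0],[0,0,5.5,0,0,0,0],[0,0,8,0,0,0,0],[0,0,10,0,0,0,0],[0,0,11,0,0,0,0],[0,0,11.5,0,0,0,0],[0,0,11.5,0,0,0,0],[0,0,11.5,0,0,0,0]],
])

```text
time: 7.05
position: [454.4, -42.9, 27.4]
ee_rot: [[0.985, 0.174, 0.0], [0.174, -0.985, -0.0], [0.0, 0.0, -1.0]]
ft_force: [-1.0, 0.2, -0.3]
gripper_width: 0.1
```

```bash
python3 - <<'E'
from h import *
a=shot('scene','s7.png')
cv2.imwrite('pics/c7.png',cv2.resize(a[195:275,250:330][:,:,::-1],None,fx=7.5,fy=7.5,interpolation=cv2.INTER_CUBIC))
s=robot.read_state();p=s['position']; print(p,s['ft_force'],px('scene',p))
E
```

```text
[454.63638165 -42.92168073  27.89741999] [-0.80247538 -0.31471981  0.32415123] [291.1 260.1]
```

View pics/c7.png

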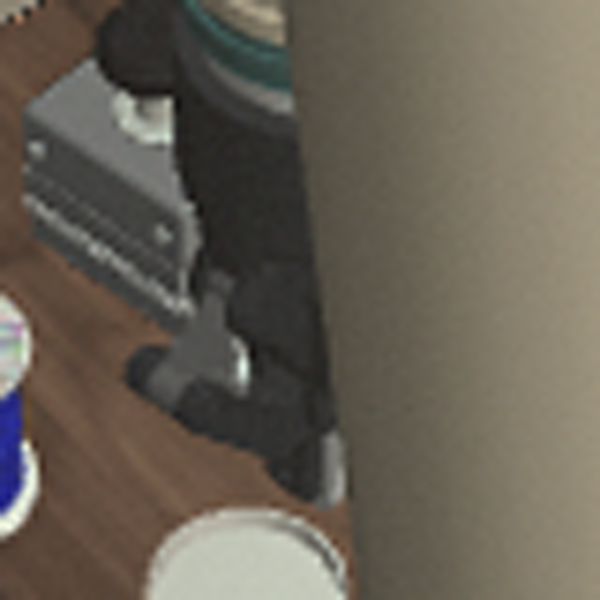

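Call:
drive_tool([
  [[0,0,0.3,0,0,0,0],[0,0,0.6,0,0,0,0],[0,0.4,0.6,0,0,0,0],[0,0.8,0.6,0,0,0,0],[0,1.2,0.6,0,0,0,0],[0,1.6,0.6,0,0,0,0],[0,2,0.6,0,0,0,0],[0,2.4,0.6,0,0,0,0],[0,2.8,0.6,0,0,0,0],[0,3.2,0.6,0,0,0,0],[0,3.2,0.6,0,0,0,0]],
])

```text
time: 8.02
position: [459.5, -75.0, 21.5]
ee_rot: [[0.985, 0.173, 0.001], [0.173, -0.985, -0.001], [0.001, 0.001, -1.0]]
ft_force: [-0.2, -0.7, 0.3]
gripper_width: -0.1
```

```bash
python3 - <<'E'
from h import *
a=shot('scene','s8.png'); b=shot('top','t8.png')
cv2.imwrite('pics/c8.png',cv2.resize(cv2.hconcat([a[170:290,230:360],b[150:270,220:350]])[:,:,::-1],None,fx=3,fy=3,interpolation=cv2.INTER_CUBIC))
s=robot.read_state();print(s['position'],s['ft_force'])
E
```

```text
[459.06253154 -74.3232671   21.35836025] [ 0.31746575 -0.44522155 -0.40979812]
```

View pics/c8.png

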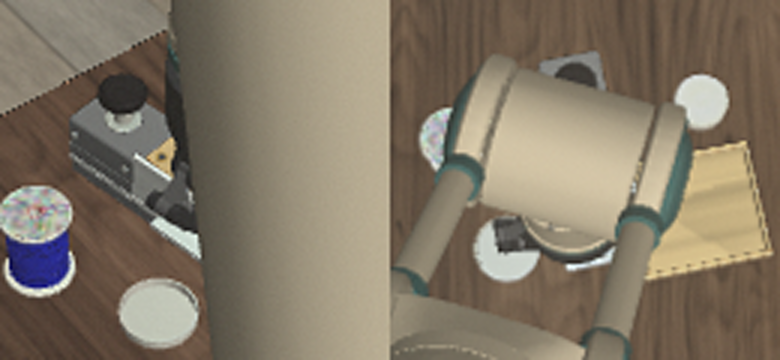

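Call:
drive_tool([
  [[0,0.3,0,0,0,0,0],[0,0.7,0,0,0,0,0],[0,1.1,0,0,0,0,0],[0,1.5,0,0,0,0,0],[0,1.9,0,0,0,0,0],[0,2.3,0,0,0,0,0],[0,2.7,0,0,0,0,0],[0,3.1,0,0,0,0,0],[0,3.5,0,0,0,0,0],[0,3.9,0,0,0,0,0],[0,4.3,0,0,0,0,0],[0,4.7,0,0,0,0,0],[0,5.1,0,0,0,0,0],[0,5.5,0,0,0,0,0],[0,5.8,0,0,0,0,0],[0,5.8,0,0,0,0,0]],
])

```text
time: 9.45
position: [469.5, -132.0, 21.4]
ee_rot: [[0.985, 0.174, 0.0], [0.174, -0.985, -0.0], [0.0, 0.001, -1.0]]
ft_force: [0.3, 0.1, 0.3]
gripper_width: 0.0
```

```bash
python3 - <<'E'
from h import *
a=shot('scene','s9.png'); b=shot('top','t9.png')
cv2.imwrite('pics/c9.png',cv2.resize(cv2.hconcat([a[170:290,230:360],b[150:270,220:350]])[:,:,::-1],None,fx=3,fy=3,interpolation=cv2.INTER_CUBIC))
s=robot.read_state();print(s['position'],s['ft_force'])
E
```

```text
[ 469.12758029 -131.34354292   21.37086478] [-0.06426282 -0.19648769  0.82249884]
```

View pics/c9.png

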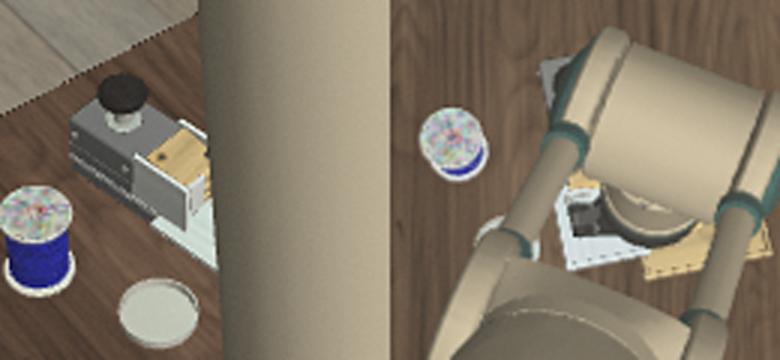

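Call:
drive_tool([
  [[0,-0.5,-0.3,0,0,0,0],[0,-0.8,-2,0,0,0,0],[0,-0.8,-5,0,0,0,0],[0,-0.8,-8,0,0,0,0],[0,-0.8,-11,0,0,0,0],[0,0,-13,0,0,0,0],[-1,2,-15,0,0,0,0],[-3,5,-16,0,0,0,0],[-5,8,-17,0,0,0,0],[-7,11,-18,0,0,0,0],[-9,14,-18,0,0,0,0],[-11,17,-18,0,0,0,0],[-13,20,-18,0,0,0,0],[-15,23,-18,0,0,0,0],[-16,26,-18,0,0,0,0],[-17,29,-18,0,0,0,0],[-18,31,-18,0,0,0,0],[-18,31,-18,0,0,0,0]],
])

```text
time: 11.05
position: [344.8, -472.0, 201.1]
ee_rot: [[0.985, 0.171, -0.0], [0.171, -0.985, -0.003], [-0.001, 0.003, -1.0]]
ft_force: [-0.4, 0.4, 0.0]
gripper_width: 0.2
```

```bash
python3 - <<'E'
from h import *
a=shot('scene','s10.png'); b=shot('top','t10.png')
cv2.imwrite('pics/c10.png',cv2.resize(cv2.hconcat([a[170:290,230:370],b[150:270,220:360]])[:,:,::-1],None,fx=2.8,fy=2.8,interpolation=cv2.INTER_CUBIC))
s=robot.read_state();print(s['time'],s['position'],s['ft_force'])
E
```

```text
11.15 [ 345.568609   -467.43769787  200.99739938] [0.17293985 0.30828897 0.13089466]
```

View pics/c10.png

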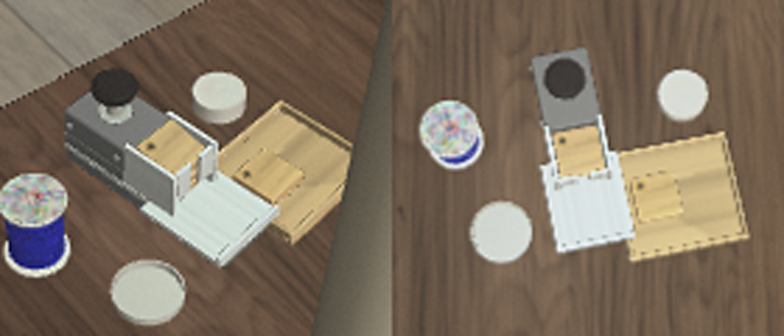

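```bash
python3 - <<'E'
from h import *
a=cv2.imread('pics/s10.png')[210:270,300:360]; b=cv2.imread('pics/t10.png')[190:250,290:350]
cv2.imwrite('pics/c11.png',cv2.resize(cv2.hconcat([a,b]),None,fx=6.6,fy=6.6,interpolation=cv2.INTER_CUBIC))
E
```

```text
(no output)
```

View pics/c11.png

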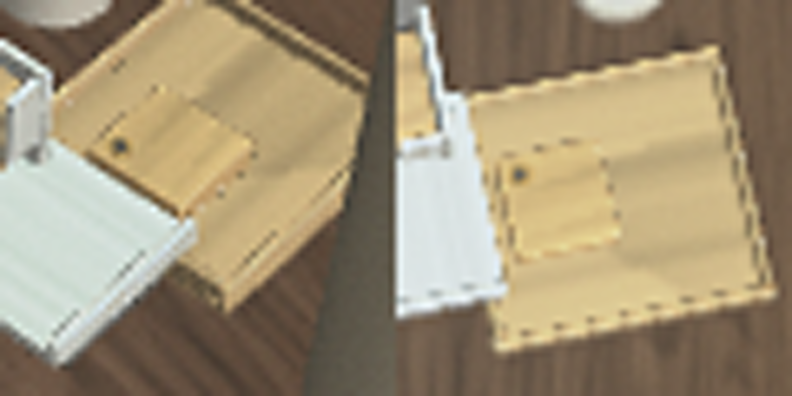

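```bash
python3 - <<'E'
from h import *
for n,s,t in [('BL',(92,152),(500,155)),('BR',(160,85),(600,143)),('FR',(252,147),(618,238)),('FL',(183,213),(520,260)),('eye',(120,145),(519,174))]:
    A=[];
    c1,d1=ray('scene',300+s[0]/6.6-.4,210+s[1]/6.6-.4); c2,d2=ray('top',290+(t[0]-396)/6.6-.4,190+t[1]/6.6-.4)
    k=np.linalg.lstsq(np.c_[d1,-d2],c2-c1,rcond=None)[0]; print(n,((c1+d1*k[0]+c2+d2*k[1])/2).round(1))
E
```

```text
BL [ 494.3 -135.3   14. ]
BR [ 498.9 -171.7   18. ]
FR [ 461.7 -178.    15.8]
FL [ 454.2 -140.8   15.8]
eye [ 486.5 -141.4   19.9]
```

The blank's four top corners triangulate to z 14–18, and a blank lying flat on the tray floor should show 16. The next blank and the bystanders look in place and the arm is clear, so I'm handing in.

```bash
python3 -c "
from h import *
print(robot.job_done())"
```

```text
the job is handed in; nothing more can be done
None
```

I pressed the plunger down once to its stop and let it rise, which ejected one blank onto the deck. I then pushed that blank along the deck towards -y with the closed fingertips until it dropped into the larger plywood tray. The job was handed in at about 11 s, and it reports no verdict.

**Press:** the plunger travelled about 20 mm and the force rose to 23 N at the stop. A later picture showed the cap back up and the stack one blank lower.

**Final look:**
- **Ejected blank:** it lies in the tray beside the deck. Its top corners, located from both cameras, are at z 14–18 mm; 16 mm would be flat on the tray floor.
- **Deck and magazine:** the deck is empty, and the remaining blanks are in the magazine.
- **Bystanders:** the lid, spool and jar look unmoved by eye; I did not measure them.
- **Arm:** it stands clear with no force reading.

**What disagreed:** the closed fingertips met the cap about 26 mm later than the stated 22 mm tip distance would give. I used the height where they actually made contact for the press and the push. The arm hid the blank during most of the push, so I only confirmed the drop afterwards.

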